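# Heft the nozzle tins and hold up the full one

### The arm

A 6-joint arm with a two-finger parallel gripper is mounted at the origin on the work surface. World frame = base frame: x ahead of the robot, y to its left, z up, the work surface at z = 0. Lengths are in m, angles in rad, forces in N, time in s.
With the tool pointing down it reaches from about 0.3 to 0.775 m from the base axis. Payload 14.6 kg.
Tool frame: the origin (TCP) lies at the centre of the arm's flange, where the gripper is bolted on; the fingertips stand 199 mm ahead of it and the grasp point (between the pads) lies ctrl.tcp_to_grasp ahead of it (ctrl.tcp_to_grasp is the distance from the TCP to the grasp point, in m); z points along the fingers, y is the line along which they close (so a half turn about z gives the same grasp; the last joint's range is limited). The gripper opens to 94 mm and grips with 3 to 60 N. Pads are 16 mm wide; open, the fingers measure 119 mm over their backs; the gripper's body (75 mm by 177 mm) begins 78 mm behind the grasp point.
Start: joints at [1.264, 0.3, 1.521, -0, 1.321, -0.067], TCP at [0.131, 0.534, 0.405] pointing down, gripper open.
Joint ranges: [-3.03, 3.03], [-0.79, 2.21], [0.23, 2.52], [-1.04, 4.18], [0, 3.07], [-2.55, 2.55]. Speed limits (rad/s): [2.22, 2.22, 2.57, 3.14, 3.14, 3.14].

### API

Orientations are given as [roll, pitch, yaw] about the fixed x, y, z axes, in that order (R = Rz(yaw) Ry(pitch) Rx(roll)).
In Python, from station import ctrl gives the robot as it stands. The module is installed in compiled form; this text tells all that it offers.
- The arm moves only by the shell command python3 -m jog 'ROWS' [OPENING] [FORCE]. ROWS is JSON, a list of rows, each a list of 6 numbers: the shift along the tool's x, y, z in cm, then the turn, a rotation vector about the tool's x, y, z in rad. In form: [[tx, ty, tz, ax, ay, az], ...]. A call has 1 to 8 rows; each row is the pose to reach, as a shift and turn from the pose commanded when the call began, along the tool's axes at that moment; what a row does not reach only later rows make up. A row lasts 1/10 s, in which the tool goes at most 50 mm and 8.59 degrees, less where a joint would pass 70% of its speed; a pose out of reach is approached as far as the arm can. A call with a gripper value outside its range is refused whole. OPENING is the opening in per cent of the stroke, from 0 (shut) to 100 (fully open), set as the call begins (- or left out, the last holds). The fingers move at their own pace and stop on an object; FORCE is the grip in N (left out, the last holds). Time passes only in rows, so rows that repeat a pose let the fingers close. It gives the time, the measured TCP pose, the force, the opening and the grip force at its end, in the units of the state.
- ctrl.get_obs(): the state, without advancing time (a new reading comes with each control period).
- ctrl.camera(name): name is "scene" or "top" or "wrist"; returns a dict with "img" (400x640x3 uint8, blue, green, red), "intrinsics" (3x3 intrinsics, pixels), "k1" (the pictures are not rectified: a ray, as slopes to the right and down, at radius r is drawn at 1 + k1 r^2 times it, then the intrinsics apply), "R" (3x3) and "t" (3): a world point X has camera coordinates R X + t. Camera axes: x right, y down, z forward; pixel columns grow to the right and rows downward; lengths in m; the calibration is good to about 2 mm. A picture is of the moment at which its call begins. There is no depth.
- ctrl.hand_in(): hands the job in; it is judged then, once.
The state is a dict: "time_s": time; "qpos": joint angles; "joint_vel": joint speeds; "tau": joint torques, N m; "ee_pos": TCP position; "eef_rot": TCP orientation; "force": force on the tool from outside, world axes, zero at the start; "moment": the same for the moment, N m; "grip_width": finger opening in m; "grip_force": force on a finger pad.
Only numpy, scipy, OpenCV 4.12 (cv2) and the standard library are available. Lean on these libraries where they do the work, as an engineer would, in place of code of your own. Each camera call takes 0.05 s, during which the arm holds its last target. There are 200 camera calls.

### The job

The filling line needs the full tin of nozzles, and the three closed yellow tins on the plywood board look alike. Heft them one at a time in order from the robot's left to its right, lifting each a few centimetres clear of the board for a moment, and stand it upright back on the board before going to the next; then finish still holding the heaviest tin upright in the gripper, with its underside at least 12 cm above the bench, while the other two stand on the board (if the last one hefted is the heaviest it need not be put down first). Do not tip a tin over, and do not disturb the box stack, the balm stick and the tape roll.

Things in the scene. Friction and masses are not known exactly. Their poses are not given: they have to be found in the camera images.
- board: Fixed plywood board lying on the bench, 130 mm (its x) by 440 mm (its y) by 12 mm thick, top face 12 mm above the bench, with three flush cork discs 86 mm across at y = +150, 0 and -150 mm. Origin: centre of its underside, on the bench. Its y axis runs along the row of tins, towards the robot's left (turned up to 0.35 rad).
- tin_left: The leftmost of three closed tins that look alike: upright, round, rigid, yellow, white band, steel lid; 60 mm diameter, 95 mm tall, straight sides. Origin: centre of its underside, z up its axis. Starts within 14 mm of y = +150 mm of the board (left = robot's left, +y). One of the three, any one, is full (0.46 to 0.60 kg); the others weigh 0.20 to 0.26 kg. The load inside may rattle a little.
- tin_middle: The middle one of three closed tins that look alike: upright, round, rigid, yellow, white band, steel lid; 60 mm diameter, 95 mm tall, straight sides. Origin: centre of its underside, z up its axis. Starts within 14 mm of the board's middle (left = robot's left, +y). One of the three, any one, is full (0.46 to 0.60 kg); the others weigh 0.20 to 0.26 kg. The load inside may rattle a little.
- tin_right: The rightmost of three closed tins that look alike: upright, round, rigid, yellow, white band, steel lid; 60 mm diameter, 95 mm tall, straight sides. Origin: centre of its underside, z up its axis. Starts within 14 mm of y = -150 mm of the board (left = robot's left, +y). One of the three, any one, is full (0.46 to 0.60 kg); the others weigh 0.20 to 0.26 kg. The load inside may rattle a little.
- boxes: Bystander: loose stack of flat orange-and-white balm boxes, 75 x 105 x 54 mm tall, beyond the board. Origin: centre of its underside. Leave it alone.
- balm: Bystander: loose orange balm stick with a white cap standing upright, 22 mm in diameter, 68 mm tall, beyond the board. Origin: centre of its underside. Leave it alone.
- tape: Bystander: loose roll of yellow tape lying flat, 90 mm in diameter, 48 mm tall, off the board's right end. Origin: centre of its underside. Leave it alone.

How it is judged:
On the way, in this order (a step that is already met when the one before it is completed fails the run):
1. the left tin is hefted: held clear of the board in the fingers for 0.3 s while the other two stand on the board (height (world z) of tin_left above 0.03 m and contact force between tin_left and the fingers above 2 N and contact force between tin_left and board below 0.05 N and angle between tin_left's own z axis and vertical below 0.4 rad and contact force between each of tin_middle, tin_right and board above 1 N and angle between each of tin_middle, tin_right's own z axis and vertical below 0.15 rad and contact force between each of tin_middle, tin_right and the arm below 0.1 N), for 0.3 s.
2. the middle tin is hefted: held clear of the board in the fingers for 0.3 s while the other two stand on the board (height (world z) of tin_middle above 0.03 m and contact force between tin_middle and the fingers above 2 N and contact force between tin_middle and board below 0.05 N and angle between tin_middle's own z axis and vertical below 0.4 rad and contact force between each of tin_left, tin_right and board above 1 N and angle between each of tin_left, tin_right's own z axis and vertical below 0.15 rad and contact force between each of tin_left, tin_right and the arm below 0.1 N), for 0.3 s.
3. the right tin is hefted: held clear of the board in the fingers for 0.3 s while the other two stand on the board (height (world z) of tin_right above 0.03 m and contact force between tin_right and the fingers above 2 N and contact force between tin_right and board below 0.05 N and angle between tin_right's own z axis and vertical below 0.4 rad and contact force between each of tin_left, tin_middle and board above 1 N and angle between each of tin_left, tin_middle's own z axis and vertical below 0.15 rad and contact force between each of tin_left, tin_middle and the arm below 0.1 N), for 0.3 s.
At the end, for the whole second after the job is handed in: One tin is held still in the fingers, within 0.3 rad of upright, underside over 115 mm above the bench, nothing else carrying it; the other two stand upright (0.15 rad) on the board, not touched, each pressing on it with 1.0 to 3.6 N, so neither is the full one (((height (world z) of tin_left above 0.115 m and angle between tin_left's own z axis and vertical below 0.3 rad and linear speed of tin_left below 0.05 m/s and contact force between tin_left and the fingers above 2 N and contact force between tin_left and board below 0.05 N and contact force between tin_left and boxes below 0.05 N and contact force between tin_left and balm below 0.05 N and contact force between tin_left and tape below 0.05 N and contact force between tin_left and tin_middle below 0.05 N and contact force between tin_left and tin_right below 0.05 N and contact force between tin_middle and board between 1 and 3.6 N and angle between each of tin_middle, tin_right's own z axis and vertical below 0.15 rad and contact force between each of tin_middle, tin_right and the arm below 0.1 N and contact force between tin_right and board between 1 and 3.6 N) or (height (world z) of tin_middle above 0.115 m and angle between tin_middle's own z axis and vertical below 0.3 rad and linear speed of tin_middle below 0.05 m/s and contact force between tin_middle and the fingers above 2 N and contact force between tin_middle and board below 0.05 N and contact force between tin_middle and boxes below 0.05 N and contact force between tin_middle and balm below 0.05 N and contact force between tin_middle and tape below 0.05 N and contact force between tin_middle and tin_left below 0.05 N and contact force between tin_middle and tin_right below 0.05 N and contact force between tin_left and board between 1 and 3.6 N and angle between each of tin_left, tin_right's own z axis and vertical below 0.15 rad and contact force between each of tin_left, tin_right and the arm below 0.1 N and contact force between tin_right and board between 1 and 3.6 N) or (height (world z) of tin_right above 0.115 m and angle between tin_right's own z axis and vertical below 0.3 rad and linear speed of tin_right below 0.05 m/s and contact force between tin_right and the fingers above 2 N and contact force between tin_right and board below 0.05 N and contact force between tin_right and boxes below 0.05 N and contact force between tin_right and balm below 0.05 N and contact force between tin_right and tape below 0.05 N and contact force between tin_right and tin_left below 0.05 N and contact force between tin_right and tin_middle below 0.05 N and contact force between tin_left and board between 1 and 3.6 N and angle between each of tin_left, tin_middle's own z axis and vertical below 0.15 rad and contact force between each of tin_left, tin_middle and the arm below 0.1 N and contact force between tin_middle and board between 1 and 3.6 N))); the arm keeps its last pose, push and grip.
It fails at once if a tin is tipped over (more than 0.7 rad) (angle between any of tin_left, tin_middle, tin_right's own z axis and vertical above 0.7 rad).
It fails at once if a bystander is shifted by more than 30 mm (distance of any of boxes, balm, tape from where it was at the start of the episode above 0.03 m).
It fails at once if the balm stick is knocked over (angle between balm's own z axis and vertical above 0.6 rad).
It also fails if it takes over 72 s, if anything falls off the work surface, if the arm or the gripper's body presses on something with over 40 N, if the wrist force passes 120 N, or if a joint passes its speed limit or range.

## Working session

There is one attempt and no reset: what is moved stays moved. The work goes in short steps, Python scripts to look and compute and a shell command to move; the robot and the scene stay as the last step left them, time stands still between calls to the robot, and variables do not carry over. Pictures are saved under pics/ and viewed, at most 10 in all, crops included, and the job is handed in when it is done.

```bash
mkdir -p pics; cat > h.py <<'E'
import numpy as np, cv2
from station import ctrl
def snap(n,f=None):
    c=ctrl.camera(n)
    if f: cv2.imwrite('pics/'+f,c['img'])
    return c
def ray(c,u,v):
    K=np.array(c['intrinsics']); d=np.array([c['k1'],0,0,0,0],float)
    x,y=cv2.undistortPoints(np.array([[[u,v]]],float),K,d)[0,0]
    R=np.array(c['R']); return -R.T@np.array(c['t']), R.T@np.array([x,y,1])
def onz(c,u,v,z):
    o,d=ray(c,u,v); return o+d*(z-o[2])/d[2]
E
python3 - <<'E'
from h import *
t=snap('top','top.png'); s=snap('scene','scene.png')
o=ctrl.get_obs(); print(o['ee_pos'],o['eef_rot'],o['force'],o['grip_width'],ctrl.tcp_to_grasp,o['time_s'])
print(t['R'],t['t'])
E
```

```text
[0.13063334 0.53423396 0.40416395] [-3.14061384e+00 -1.05810374e-04  2.90175419e+00] [-0.49848833 -0.4385303   0.02105621] 0.09400816530651428 0.1804 0.1
[[ 0.02258865 -0.99971633  0.00755117]
 [-0.99503634 -0.02321381 -0.09676678]
 [ 0.09691462 -0.00532786 -0.99527844]] [-0.04981117  0.63558765  0.92043893]
```

View pics/top.png

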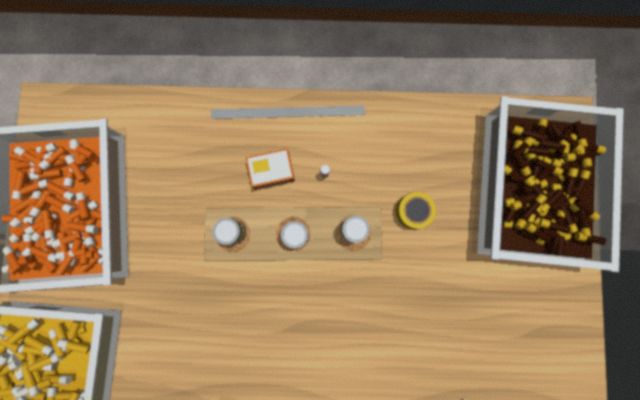

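View pics/scene.png

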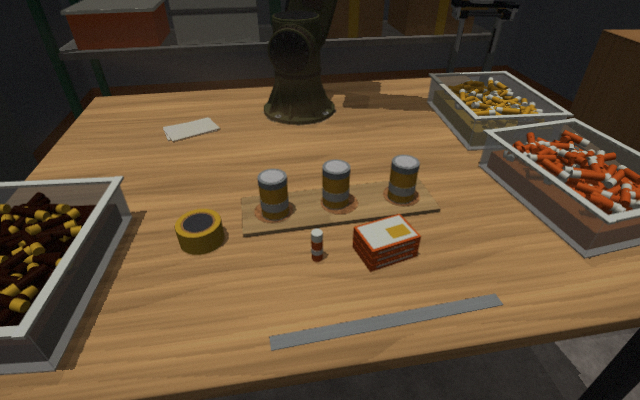

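The top view shows the lids near (227,231), (294,235) and (355,230). The boxes are at (270,168), the balm at (324,172), the tape at (417,210), and the board spans columns 204–382. The scene view agrees.

```bash
python3 - <<'E'
from h import *
t=snap('top'); s=snap('scene')
def lid(c,u,v,r=22):
    im=c['img'].astype(int); hsv=cv2.cvtColor(c['img'],cv2.COLOR_BGR2HSV)
    m=((hsv[...,1]<60)&(hsv[...,2]>110)).astype(np.uint8)
    w=np.zeros_like(m); cv2.circle(w,(u,v),r,1,-1); m&=w
    cs,_=cv2.findContours(m,cv2.RETR_EXTERNAL,cv2.CHAIN_APPROX_NONE); k=max(cs,key=cv2.contourArea)
    return cv2.minEnclosingCircle(k),cv2.contourArea(k)
for u,v in [(227,231),(294,235),(355,230)]:
    (ct,r),a=lid(t,u,v); p=onz(t,*ct,.107); e=onz(t,ct[0]+r,ct[1],.107)
    print(ct,a,p,'R',np.linalg.norm(e-p))
for u,v in [(404,162),(336,167),(272,177)]:
    (ct,r),a=lid(s,u,v,16); print('scene',ct,a,onz(s,*ct,.107))
for n,u,v,z in [('boxes',270,166,.054),('balm',324,170,.068),('tape',417,210,.048),('bl',204,208,.012),('br',382,208,.012),('bfl',205,261,.012),('bfr',382,260,.012)]: print(n,onz(t,u,v,z))
E
```

```text
(225.90322875976562, 230.80645751953125) 554.0 [0.57029966 0.16978695 0.107     ] R 0.03151609226414793
(293.96453857421875, 234.70823669433594) 571.5 [0.5650476  0.01701849 0.107     ] R 0.031555142749035495
(355.15509033203125, 228.97071838378906) 556.0 [ 0.5810515  -0.12014759  0.107     ] R 0.0315481537080114
scene (405.5, 161.0) 232.0 [0.56661444 0.17184653 0.107     ]
scene (336.0, 166.0) 239.0 [0.56215184 0.0173681  0.107     ]
scene (272.0, 176.5) 277.5 [ 0.58085706 -0.12058987  0.107     ]
boxes [0.73082444 0.0825755  0.054     ]
balm [ 0.72142986 -0.04802348  0.068     ]
tape [ 0.63275081 -0.27512204  0.048     ]
bl [0.62878266 0.24883432 0.012     ]
br [ 0.63916525 -0.19665582  0.012     ]
bfl [0.49760665 0.23968126 0.012     ]
bfr [ 0.50979919 -0.19749646  0.012     ]
```

Both views agree to about 4 mm: L (0.569, 0.171), M (0.564, 0.017), R (0.581, -0.120). The gripper's present yaw closes roughly along the row, with room between the tins, so I'll keep it.

```bash
cat > go.py <<'E'
import sys
from h import *
from scipy.spatial.transform import Rotation as Ro
o=ctrl.get_obs(); R=Ro.from_euler('xyz',o['eef_rot']).as_matrix()
for a in sys.argv[1:]:
    p=np.array(eval(a)); print(a,'shift cm',(100*R.T@(p-o['ee_pos'])).round(2))
print(o['time_s'],o['ee_pos'],o['eef_rot'],'F',o['force'],o['grip_width'],o['grip_force'])
E
python3 -m jog '[[-4,-2,0,0,0,0],[-8,-4,0,0,0,0],[-12.2,-6,0,0,0,0],[-16.4,-8,0,0,0,0],[-20.6,-10,0,0,0,0],[-24.8,-12,0,0,0,0],[-29,-14.1,0,0,0,0],[-33,-16,0,0,0,0]]' 100 30
python3 -m jog '[[-4,-2,0,0,0,0],[-8,-4,0,0,0,0],[-12,-6,1,0,0,0],[-15,-7.5,2,0,0,0],[-17,-8.5,3,0,0,0],[-17,-8.5,4,0,0,0],[-17,-8.5,4,0,0,0]]'
python3 go.py '(.569,.171,.33)'; python3 -c "
from h import *; snap('wrist','w1.png')"
```

```text
time_s: 1.0
ee_pos: [0.4144, 0.2988, 0.4047]
eef_rot: [3.142, 0.0, 2.902]
force: [-0.1, 0.4, -0.1]
grip_width: 0.0939
grip_force: 0.0
time_s: 1.7
ee_pos: [0.5578, 0.1775, 0.3629]
eef_rot: [-3.14, -0.003, 2.901]
force: [0.2, 0.6, -1.3]
grip_width: 0.0941
grip_force: 0.0
(.569,.171,.33) shift cm [-1.25 -0.36  3.29]
1.7 [0.55784731 0.17753148 0.36294844] [-3.14035506e+00 -2.62686109e-03  2.90117670e+00] F [ 0.15885588  0.60772476 -1.34036685] 0.09411970085026751 0.0
```

View pics/w1.png

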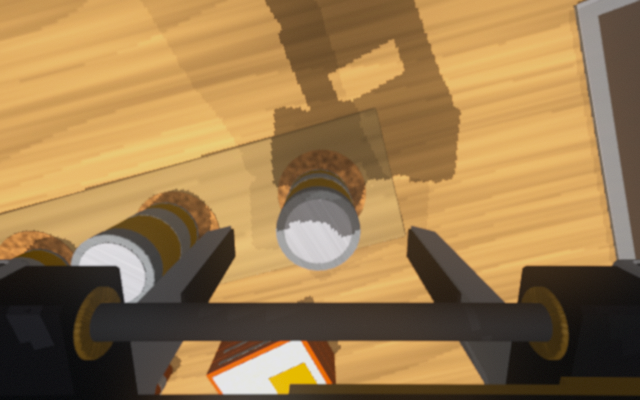

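The wrist view shows the left tin's lid centred about (319,229), between the open fingers at columns 232 and 410. The middle tin's lid is at about (115,270).

```bash
python3 - <<'E'
from h import *
c=snap('wrist')
for u,v in [(319,229),(361,229),(115,270)]: print(onz(c,u,v,.107))
E
```

```text
[0.56769258 0.17161755 0.107     ]
[0.57478522 0.20078399 0.107     ]
[0.56293096 0.01861159 0.107     ]
```

```bash

python3 -m jog '[[-0.6,-0.2,1,0,0,0],[-1.2,-0.35,2.5,0,0,0],[-1.2,-0.35,5,0,0,0],[-1.2,-0.35,8,0,0,0],[-1.2,-0.35,10.5,0,0,0],[-1.2,-0.35,11.8,0,0,0],[-1.2,-0.35,11.8,0,0,0]]'
python3 -m jog '[[0,0,0,0,0,0],[0,0,0,0,0,0],[0,0,0,0,0,0],[0,0,0,0,0,0],[0,0,0,0,0,0],[0,0,0,0,0,0]]' 0 30
python3 go.py '(.5685,.171,.245)'
```

```text
time_s: 2.5
ee_pos: [0.5687, 0.1712, 0.2446]
eef_rot: [-3.14, -0.003, 2.902]
force: [0.2, -0.5, 0.0]
grip_width: 0.094
grip_force: 0.0
time_s: 3.1
ee_pos: [0.5691, 0.1713, 0.2472]
eef_rot: [3.141, 0.001, 2.902]
force: [-0.6, 0.6, 5.6]
grip_width: 0.0603
grip_force: 30.0
(.5685,.171,.245) shift cm [ 0.05 -0.05  0.22]
3.1 [0.56906469 0.1713445  0.24723786] [3.14107498e+00 8.67002495e-04 2.90184238e+00] F [-0.62294152  0.6343844   5.62934255] 0.06029807215678252 30.00093648210168
```

```bash

python3 -m jog '[[0,0,-0.5,0,0,0],[0,0,-1.5,0,0,0],[0,0,-2.7,0,0,0],[0,0,-3.7,0,0,0],[0,0,-4,0,0,0],[0,0,-4,0,0,0],[0,0,-4,0,0,0],[0,0,-4,0,0,0]]'
python3 -m jog '[[0,0,0,0,0,0],[0,0,0,0,0,0],[0,0,0,0,0,0],[0,0,0,0,0,0],[0,0,0,0,0,0]]'
python3 -m jog '[[0,0,0,0,0,0],[0,0,0,0,0,0]]'
python3 -c "
from h import *; snap('scene','s2.png')"; python3 go.py '(.569,.171,.2455)'
```

```text
time_s: 3.9
ee_pos: [0.5689, 0.1713, 0.2861]
eef_rot: [-3.141, -0.001, 2.902]
force: [0.1, 0.0, -3.0]
grip_width: 0.0603
grip_force: 30.0
time_s: 4.4
ee_pos: [0.569, 0.1713, 0.2866]
eef_rot: [-3.142, 0.0, 2.902]
force: [0.1, -0.8, -1.9]
grip_width: 0.0603
grip_force: 30.0
time_s: 4.6
ee_pos: [0.569, 0.1713, 0.2867]
eef_rot: [3.142, 0.0, 2.902]
force: [0.2, -0.3, -2.1]
grip_width: 0.0607
grip_force: 30.0
(.569,.171,.2455) shift cm [-0.01 -0.02  4.12]
4.65 [0.56894606 0.171265   0.28665499] [-3.14158036e+00 -8.15945474e-06  2.90181979e+00] F [ 0.22410809  0.07125421 -2.75483481] 0.06070392524596927 29.999535642564297
```

View pics/s2.png

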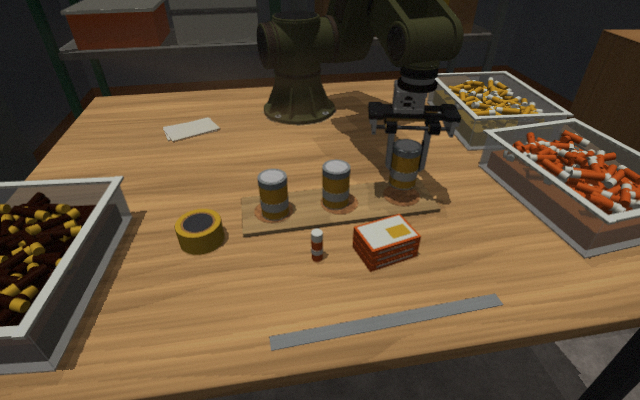

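The left tin is clear of the board and upright at (405,165), and reads about 2.3 N, so it is light. Setting it back down.

```bash

python3 -m jog '[[0,0,1,0,0,0],[0,0,2,0,0,0],[0,0,3,0,0,0],[0,0,3.5,0,0,0],[0,0,3.8,0,0,0],[0,0,3.9,0,0,0],[0,0,3.9,0,0,0],[0,0,3.9,0,0,0]]'
python3 go.py
```

```text
time_s: 5.45
ee_pos: [0.5691, 0.1713, 0.248]
eef_rot: [3.141, 0.001, 2.902]
force: [-0.1, -0.1, -2.4]
grip_width: 0.0604
grip_force: 30.0
5.45 [0.56905022 0.17128062 0.24799674] [3.14126550e+00 6.00291275e-04 2.90177277e+00] F [-0.12281019 -0.13723083 -2.35905105] 0.060436575778554116 29.999442268162966
```

```bash

python3 -m jog '[[0,0,0.1,0,0,0],[0,0,0.15,0,0,0],[0,0,0.15,0,0,0],[0,0,0.15,0,0,0]]'
python3 -m jog '[[0,0,0,0,0,0],[0,0,0,0,0,0],[0,0,0,0,0,0],[0,0,0,0,0,0],[0,0,0,0,0,0]]' 100
python3 go.py '(.569,.171,.34)'
```

```text
time_s: 5.85
ee_pos: [0.5691, 0.1713, 0.2472]
eef_rot: [3.141, 0.001, 2.902]
force: [-3.5, -1.0, 7.7]
grip_width: 0.0604
grip_force: 30.0
time_s: 6.35
ee_pos: [0.569, 0.1713, 0.2461]
eef_rot: [-3.142, -0.0, 2.902]
force: [0.2, -0.2, -0.6]
grip_width: 0.0935
grip_force: 0.0
(.569,.171,.34) shift cm [-0.01 -0.03 -9.39]
6.35 [0.56896188 0.17127168 0.24607636] [-3.14154010e+00 -8.01606867e-05  2.90183277e+00] F [ 0.19068024 -0.17686478 -0.56347604] 0.09349808593849297 0.0
```

```bash

python3 -m jog '[[0,0,-2,0,0,0],[0,0,-5,0,0,0],[0,0,-8,0,0,0],[0,0,-9.4,0,0,0],[-0.6,-3,-9.4,0,0,0],[-1.5,-7,-9.4,0,0,0],[-2.4,-11.5,-9.4,0,0,0],[-3.1,-15,-9.4,0,0,0]]'
python3 -m jog '[[0,0,0,0,0,0],[0,0,2.5,0,0,0],[0,0,5.5,0,0,0],[0,0,8,0,0,0],[0,0,9.4,0,0,0],[0,0,9.4,0,0,0]]'
python3 go.py '(.5635,.0175,.245)'
```

```text
time_s: 7.15
ee_pos: [0.5631, 0.0162, 0.3394]
eef_rot: [-3.141, -0.001, 2.901]
force: [-0.2, 0.4, -0.1]
grip_width: 0.094
grip_force: 0.0
time_s: 7.75
ee_pos: [0.5631, 0.0186, 0.2443]
eef_rot: [-3.141, -0.003, 2.902]
force: [-0.1, 0.7, 1.2]
grip_width: 0.0939
grip_force: 0.0
(.5635,.0175,.245) shift cm [-0.06 -0.1  -0.07]
7.75 [0.56314668 0.01858978 0.2442652 ] [-3.1409037  -0.00337206  2.90216312] F [-0.08526321  0.66230617  1.18047568] 0.09394145621505369 0.0
```

```bash

python3 -m jog '[[0,0,0,0,0,0],[0,0,0,0,0,0],[0,0,0,0,0,0],[0,0,0,0,0,0],[0,0,0,0,0,0],[0,0,0,0,0,0]]' 0 30
python3 -m jog '[[0,0,-0.5,0,0,0],[0,0,-1.5,0,0,0],[0,0,-2.7,0,0,0],[0,0,-3.7,0,0,0],[0,0,-4,0,0,0],[0,0,-4,0,0,0],[0,0,-4,0,0,0],[0,0,-4,0,0,0]]'
python3 -m jog '[[0,0,0,0,0,0],[0,0,0,0,0,0],[0,0,0,0,0,0],[0,0,0,0,0,0],[0,0,0,0,0,0]]'
python3 -m jog '[[0,0,0,0,0,0],[0,0,0,0,0,0]]'
```

```text
time_s: 8.35
ee_pos: [0.5635, 0.0182, 0.2466]
eef_rot: [3.141, 0.001, 2.902]
force: [-0.9, 0.6, 4.5]
grip_width: 0.0598
grip_force: 29.9
time_s: 9.15
ee_pos: [0.5634, 0.0182, 0.2857]
eef_rot: [-3.141, -0.001, 2.902]
force: [0.7, 0.1, -2.6]
grip_width: 0.0597
grip_force: 29.9
time_s: 9.65
ee_pos: [0.5634, 0.0182, 0.2861]
eef_rot: [-3.142, -0.0, 2.902]
force: [0.1, 0.1, -1.9]
grip_width: 0.0596
grip_force: 29.9
time_s: 9.85
ee_pos: [0.5634, 0.0182, 0.2861]
eef_rot: [-3.142, -0.0, 2.902]
force: [-0.8, 0.1, -1.2]
grip_width: 0.0595
grip_force: 29.9
```

The middle tin reads about 2 N, so it is light too. Setting it down and going to the right tin.

```bash

python3 -m jog '[[0,0,1,0,0,0],[0,0,2,0,0,0],[0,0,3,0,0,0],[0,0,3.6,0,0,0],[0,0,3.9,0,0,0],[0,0,4.05,0,0,0],[0,0,4.05,0,0,0],[0,0,4.05,0,0,0]]'
python3 go.py
```

```text
time_s: 10.65
ee_pos: [0.5634, 0.0182, 0.2466]
eef_rot: [-3.141, 0.0, 2.902]
force: [-8.2, -1.2, 10.5]
grip_width: 0.0596
grip_force: 30.3
10.65 [0.56342252 0.01818669 0.24662836] [-3.14145929e+00  1.22098459e-04  2.90189191e+00] F [-8.17738104 -1.1548608  10.47678336] 0.059628946602283225 30.31387683469802
```

```bash

python3 -m jog '[[0,0,0,0,0,0],[0,0,0,0,0,0],[0,0,0,0,0,0],[0,0,0,0,0,0],[0,0,0,0,0,0]]' 100
python3 -m jog '[[0,0,-2,0,0,0],[0,0,-5,0,0,0],[0,0,-8,0,0,0],[0,0,-9.4,0,0,0],[-1,-3,-9.4,0,0,0],[-2.6,-7,-9.4,0,0,0],[-4.2,-11,-9.4,0,0,0],[-5,-13,-9.4,0,0,0]]'
python3 -m jog '[[0,0,0,0,0,0],[0,0,0,0,0,0]]'
python3 go.py '(.581,-.1204,.245)'; python3 -c "
from h import *; snap('wrist','w3.png')"
```

```text
time_s: 11.15
ee_pos: [0.5635, 0.0182, 0.2456]
eef_rot: [-3.142, 0.0, 2.902]
force: [0.4, 0.4, 0.4]
grip_width: 0.0934
grip_force: 0.0
time_s: 11.95
ee_pos: [0.5811, -0.1228, 0.3388]
eef_rot: [-3.141, -0.001, 2.9]
force: [0.2, 0.5, 0.3]
grip_width: 0.0939
grip_force: 0.0
time_s: 12.15
ee_pos: [0.581, -0.1198, 0.3389]
eef_rot: [3.141, -0.001, 2.901]
force: [0.2, -0.2, -0.1]
grip_width: 0.0939
grip_force: 0.0
(.581,-.1204,.245) shift cm [-0.02 -0.06  9.39]
12.15 [ 0.58104662 -0.11981354  0.33890745] [ 3.14139982e+00 -1.03984405e-03  2.90111361e+00] F [ 0.1530761  -0.2433855  -0.13469747] 0.0939230104195084 0.0
```

View pics/w3.png

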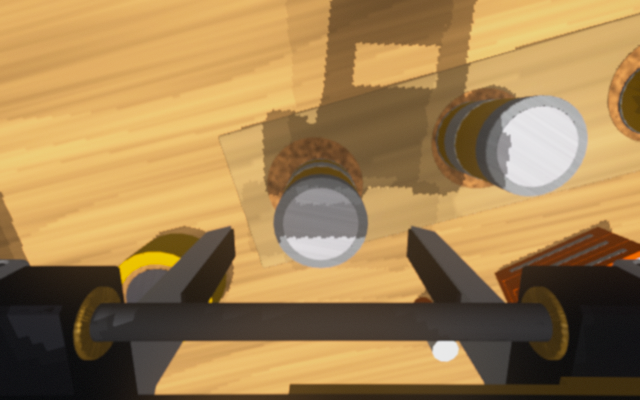

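The right tin's lid is at (320,222), centred between the fingers. The middle tin stands upright, with its lid at (535,145). The tape and balm are clear of the fingers.

```bash

python3 -m jog '[[0,0,2,0,0,0],[0,0,5,0,0,0],[0,0,8,0,0,0],[0,0,9.3,0,0,0],[0,0,9.3,0,0,0]]'
python3 -m jog '[[0,0,0,0,0,0],[0,0,0,0,0,0],[0,0,0,0,0,0],[0,0,0,0,0,0],[0,0,0,0,0,0],[0,0,0,0,0,0]]' 0 40
python3 -m jog '[[0,0,-0.5,0,0,0],[0,0,-1.5,0,0,0],[0,0,-2.7,0,0,0],[0,0,-3.7,0,0,0],[0,0,-4,0,0,0],[0,0,-4,0,0,0],[0,0,-4,0,0,0],[0,0,-4,0,0,0]]'
python3 -m jog '[[0,0,0,0,0,0],[0,0,0,0,0,0],[0,0,0,0,0,0],[0,0,0,0,0,0],[0,0,0,0,0,0]]'
python3 -m jog '[[0,0,0,0,0,0],[0,0,0,0,0,0]]'
```

```text
time_s: 12.7
ee_pos: [0.581, -0.119, 0.2453]
eef_rot: [3.141, -0.003, 2.903]
force: [0.2, -0.4, 0.9]
grip_width: 0.0939
grip_force: 0.0
time_s: 13.3
ee_pos: [0.5812, -0.12, 0.2472]
eef_rot: [3.142, 0.001, 2.902]
force: [-0.7, 0.1, 4.0]
grip_width: 0.06
grip_force: 40.0
time_s: 14.1
ee_pos: [0.581, -0.1199, 0.2861]
eef_rot: [3.142, -0.001, 2.902]
force: [0.5, 0.2, -5.6]
grip_width: 0.0597
grip_force: 40.0
time_s: 14.6
ee_pos: [0.5811, -0.12, 0.2867]
eef_rot: [-3.142, 0.0, 2.902]
force: [-0.4, 0.4, -5.2]
grip_width: 0.0603
grip_force: 40.0
time_s: 14.8
ee_pos: [0.5811, -0.12, 0.2867]
eef_rot: [-3.142, 0.0, 2.902]
force: [-0.5, 0.0, -4.6]
grip_width: 0.0601
grip_force: 40.0
```

The right tin reads about 5 N, so it is the full one. Raising it another 10 cm puts its underside near 0.15 m.

```bash

python3 -m jog '[[0,0,-1,0,0,0],[0,0,-2.5,0,0,0],[0,0,-4.5,0,0,0],[0,0,-6.5,0,0,0],[0,0,-8.5,0,0,0],[0,0,-9.5,0,0,0],[0,0,-10,0,0,0],[0,0,-10,0,0,0]]'
python3 -m jog '[[0,0,0,0,0,0],[0,0,0,0,0,0],[0,0,0,0,0,0],[0,0,0,0,0,0],[0,0,0,0,0,0],[0,0,0,0,0,0],[0,0,0,0,0,0],[0,0,0,0,0,0]]'
python3 -c "
from h import *; snap('scene','s4.png')"
```

```text
time_s: 15.6
ee_pos: [0.5811, -0.1199, 0.3871]
eef_rot: [3.142, 0.001, 2.902]
force: [-0.2, 0.1, -5.6]
grip_width: 0.0603
grip_force: 40.0
time_s: 16.4
ee_pos: [0.5811, -0.12, 0.3867]
eef_rot: [-3.142, 0.0, 2.902]
force: [1.3, 0.6, -5.8]
grip_width: 0.0602
grip_force: 40.0
```

View pics/s4.png

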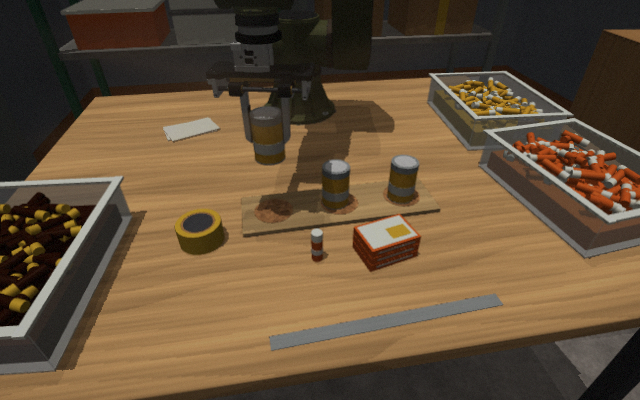

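The right tin is held upright high above the board at (267,135). The other two stand on the board at (336,185) and (403,180), and the bystanders have not moved.

```bash
python3 -c "
from station import ctrl; print(ctrl.hand_in())"
```

```text
the job is handed in; nothing more can be done
None
```

I hefted the three tins in order (about 2.3, 2 and 5 N) and handed in holding the right one, the heaviest, upright with its underside about 15 cm above the bench; the other two stand on the board, the bystanders look unmoved, and no verdict came back.

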